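Push a pressed soap bar out of its steel mould

ROBOT

A 6-joint arm with a two-finger parallel gripper is mounted at the origin on the work surface. World frame = base frame: x ahead of the robot, y to its left, z up, the work surface at z = 0. Lengths are in m, angles in rad, forces in N, time in s.
With the tool pointing down it reaches from about 0.4 to 0.825 m from the base axis. Payload 7 kg.
Tool frame: the origin (TCP) lies midway between the tips of the shut fingers; the grasp point (between the pads) lies 19 mm behind it; z points along the fingers, y is the direction in which the jaws open and shut (so a half turn about z gives the same grasp; the last joint's range is limited). The gripper opens to 88 mm and grips with 3 to 60 N. Pads are 19 mm wide; open, the fingers measure 130 mm over their backs; the gripper's body (78 mm by 193 mm) begins 47 mm behind the grasp point.
Start: joints at [1.557, 0.359, 0.012, 0, -1.224, -0.288], TCP at [0.201, 0.644, 0.227] pointing down, gripper open.
Joint ranges: [-3.07, 3.07], [-1.43, 2.12], [-1.02, 1.25], [-3.03, 1.67], [-3.05, -0], [-3.03, 3.03]. Speed limits (rad/s): [2.39, 2.39, 3.01, 3.14, 3.14, 3.14].

INTERFACE

Orientations are given as [roll, pitch, yaw] about the fixed x, y, z axes, in that order (R = Rz(yaw) Ry(pitch) Rx(roll)).
In Python, from bench import ctrl, grab_frame gives the robot as it stands.
- The arm moves only by the tool arm_command, never from a script. Its argument "steps" is a list of rows, each a list of 3 entries, a list of its own where there are three numbers: the opening, from 0 (shut) to 1 (fully open), then the shift along the tool's x, y, z in cm, then the turn about the tool's z in rad. A call has 1 to 8 rows; each row is the pose to reach, as a shift and turn from the pose commanded when the call began, along the tool's axes at that moment; what a row does not reach only later rows make up. A row lasts 1/12 s, in which the tool goes at most 41.7 mm and 7.16 degrees, less where a joint would pass 70% of its speed; a pose out of reach is approached as far as the arm can. A call with a gripper value outside its range is refused whole. The fingers move at their own pace and stop on an object; "newtons" is the grip in N (left out, the last holds). Time passes only in rows, so rows that repeat a pose let the fingers close. It gives the time, the measured TCP pose, the force and the opening at its end, in the units of the state.
- ctrl.state(): the state, without advancing time (a new reading comes with each control period).
- grab_frame(name): name is "scene" or "top" or "wrist"; returns a dict with "pixels" (384x512x3 uint8, red, green, blue), "z_map" (384x512 float32, m along the optical axis (not along the pixel's ray), 0 where there is no reading), "K" (3x3 intrinsics, pixels), "T" (4x4, takes a point from camera to world coordinates); the wrist camera has in their place "T_tool_cam" (4x4, takes a point from camera to tool coordinates, whose origin is the TCP and whose axes are the flange's). Camera axes: x right, y up, looking along -z (the intrinsics and any distortion apply to the point x, -y, -z); pixel columns grow to the right and rows downward; lengths in m; the calibration is good to about 2 mm. A picture is of the moment at which its call begins: read the wrist's pose just before it.
- ctrl.job_done(): hands the job in, once; it reports no verdict.
The state is a dict: "time": time; "q": joint angles; "joint_velocities": joint speeds; "joint_torque": joint torques, N m; "eef_pos": TCP position; "eef_rot": TCP orientation; "ft_force": force on the tool from outside, world axes, zero at the start; "ft_torque": the same for the moment, N m; "width": opening from 0.0 (shut) to 1.0 (fully open).
Only numpy, scipy, OpenCV 4.12 (cv2) and the standard library are available. Lean on these libraries where they do the work, as an engineer would, in place of code of your own. Each camera call takes 0.05 s, during which the arm holds its last target.

TASK

Take the push-out rod from its white rest, put its foot into the mould sleeve and drive the stuck soap bar down through the bore with steady pressure, until the bar has dropped on the catch tray and the rod's collar bears firmly on the sleeve's rim; do not ram it, soap and rim mark easily. Then draw the rod out and set it back upright in its rest without dropping it, and leave the other things on the table alone.

Things in the scene. Friction and masses are not known exactly. Their poses are not given: they have to be found in the camera images.
- stand: Fixed steel push-out stand, base 124 x 104 mm (long side along its x), origin at the centre of its underside on the table, z up. A deck on four pillars (underside 44 mm, top 52 mm, screw heads 57 mm above the table, lock nut to 62 mm) carries the upright round mould sleeve, 60 mm outside diameter, on the stand's centre line. The rod may nowhere press on stand or sleeve with more than 40 N.
- deck_centre (a point): Point on the bore's vertical axis, 52 mm above the table, level with the deck's top. The sleeve is 65 mm tall and screwed up or down in the deck to suit the batch: its rim stands anywhere from 103 to 119 mm above the table (not measured; it does not move under the push). Its bore, open at both ends, is 40.6 mm in diameter, 40 mm in the lower part where the bar grips.
- catch_tray (a point): Centre of the floor of the shallow catch tray under the deck: inside 88 x 70 mm, floor 6 mm and edge 14 mm above the table.
- soap: Round cream soap bar, 40 mm in diameter, 20 mm thick, 30 g; origin at the centre of its underside, z up. It starts stuck in the bore, its underside 4 to 28 mm above the sleeve's lower end. It slides under about 8 to 18 N all the way (bars differ), lets go when its top passes the sleeve's lower end, and falls flat on the tray. The rod must not press on it with more than 30 N.
- push_rod: Push-out rod, 350 g, origin at the centre of the flat underside of its foot, z up along the rod. Round white plastic foot 38.6 mm in diameter, 12 mm tall, with a 2.5 mm bevel at its lower edge; steel shaft 16 mm in diameter; stop collar; round black grip 26 mm in diameter from 84 to 137 mm above the origin, to be held about 116 mm above the origin. It starts standing upright in the rest.
- rod_collar (a point): Centre of the underside of the stop collar, 71 mm above the rod's origin: a steel disc 54 mm in diameter with an 8 mm rubber buffer ring under it, which yields about 1 mm per 12 N, 3.5 mm at most. When it touches the sleeve's rim the foot is 6 mm beyond the sleeve's lower end. Bearing firmly means that it presses on the rim with 5 to 25 N for a third of a second (never over 25 N).
- rod_rest: Fixed white plastic block 80 x 80 x 22 mm, origin at the centre of its underside on the table, z up. A round recess 47 mm in diameter and 14 mm deep in its middle (floor 8 mm above the table) takes the rod's foot. The rod must be set down, not let fall.
- amber_bottle: small amber bottle, 44 mm in diameter, 95 mm tall, origin under its centre; leave it alone
- cream_jar: white jar, 66 mm in diameter, 60 mm tall, origin under its centre; leave it alone
- beaker: small glass beaker, 68 mm in diameter at the rim, 85 mm tall, origin under its centre; leave it alone
Mind the look-alikes: they are no part of the job. Leave any yellow look-alike of the stand alone.

How it is judged:
By the outcome, as a careful person would: the job done as asked, in the order asked, and still so for the second after the job is handed in, with the robot touching nothing.
It also fails if it takes over 69 s, if anything falls off the work surface, if the arm or the gripper's body presses on something with over 40 N, if the wrist force passes 120 N, or if a joint passes its speed limit or range.

## Working session

There is one attempt and no reset: what is moved stays moved. The work goes in short steps, Python scripts to look and compute and a tool call to move; the robot and the scene stay as the last step left them, time stands still between calls to the robot, and variables do not carry over. Pictures are saved under pics/ and viewed, and the job is handed in when it is done.

Besides the shell and the picture viewer there is one more tool, called after "Emit:" by a JSON object that holds its "api" and its "payload", one argument or row to a line. arm_command: Moves the arm, as the interface text tells. Its arguments: {"type":"object","properties":{"steps":{"type":"array"},"newtons":{"type":"number"}},"required":["steps"]}

```bash
mkdir -p pics; ls; cat > h.py <<'E'
import numpy as np, cv2
from bench import ctrl, grab_frame
np.set_printoptions(precision=4,suppress=True)
def save(f,n):
    cv2.imwrite(f'pics/{n}.png',f['pixels'][:,:,::-1])
E
python3 - <<'E'
from h import *
import pickle
s=ctrl.state(); print({k:np.round(v,4) for k,v in s.items()})
for n in ("scene","top","wrist"):
    f=grab_frame(n); save(f,n+'0'); pickle.dump(f,open(n+'0.pkl','wb'))
    print(n,f['K'],f.get('T',f.get('T_tool_cam')),[k for k in f])
E
```

```text
pics
{'time': np.float64(0.0), 'q': array([ 1.5571,  0.3594,  0.0111, -0.0004, -1.2241, -0.2881]), 'joint_velocities': array([-0.0004, -0.0014,  0.0007, -0.0006, -0.0001, -0.001 ]), 'joint_torque': array([  0.0001, -58.2723,  29.3043,   6.9967,   0.0068,  -0.0002]), 'eef_pos': array([0.2005, 0.644 , 0.2256]), 'eef_rot': array([ 3.1399, -0.0002, -0.3019]), 'ft_force': array([-0.3477,  0.4322,  0.4417]), 'ft_torque': array([ 0.0337,  0.0036, -0.0043]), 'width': np.float64(0.9996)}
scene [[357.4379   0.     252.7142]
 [  0.     357.4379 185.8042]
 [  0.       0.       1.    ]] [[ 0.0985 -0.6602  0.7446  1.3528]
 [ 0.9951  0.0621 -0.0766 -0.0768]
 [ 0.0043  0.7485  0.6631  0.7834]
 [ 0.      0.      0.      1.    ]] ['pixels', 'z_map', 'K', 'T']
top [[491.5039   0.     257.6739]
 [  0.     491.5039 189.7216]
 [  0.       0.       1.    ]] [[-0.0266  0.9908 -0.1324  0.3883]
 [-0.9996 -0.0266  0.0016  0.0022]
 [-0.002   0.1324  0.9912  1.2786]
 [ 0.      0.      0.      1.    ]] ['pixels', 'z_map', 'K', 'T']
wrist [[271.4291   0.     257.909 ]
 [  0.     271.4291 188.273 ]
 [  0.       0.       1.    ]] [[ 0.001   0.9676  0.2523  0.0674]
 [ 1.     -0.0009 -0.0004  0.0003]
 [-0.0002  0.2523 -0.9676 -0.1575]
 [ 0.      0.      0.      1.    ]] ['pixels', 'z_map', 'K', 'T_tool_cam']
```

View pics/scene0.png

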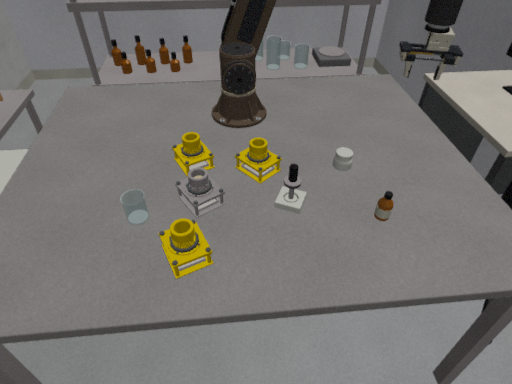

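View pics/top0.png

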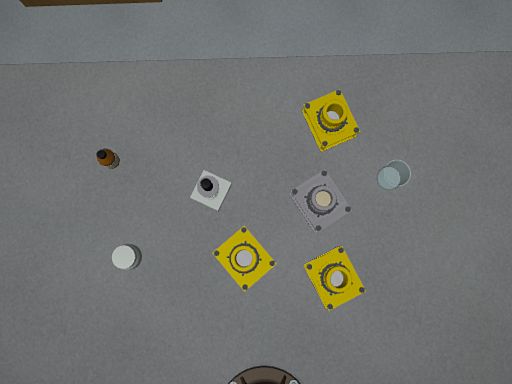

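View pics/wrist0.png

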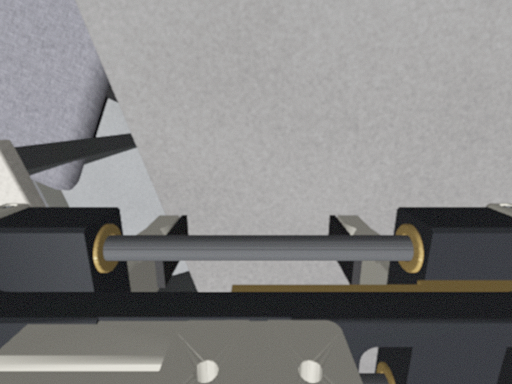

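```bash
cat >> h.py <<'E'
from scipy.spatial.transform import Rotation as Rn
def Tw(f,s=None):
    if 'T' in f: return np.array(f['T'])
    M=np.eye(4); M[:3,:3]=Rn.from_euler('xyz',s['eef_rot']).as_matrix(); M[:3,3]=s['eef_pos']
    return M@np.array(f['T_tool_cam'])
def cloud(f,s=None):
    K=f['K'];T=Tw(f,s);z=f['z_map'].astype(float)
    v,u=np.mgrid[:384,:512]
    p=np.stack([(u-K[0,2])/K[0,0]*z,-(v-K[1,2])/K[1,1]*z,-z],-1)
    w=p@T[:3,:3].T+T[:3,3]; w[z==0]=np.nan
    return w
def ray(f,uv,h,s=None):
    K=f['K'];T=Tw(f,s);uv=np.atleast_2d(uv).astype(float)
    d=np.stack([(uv[:,0]-K[0,2])/K[0,0],-(uv[:,1]-K[1,2])/K[1,1],-np.ones(len(uv))],-1)@T[:3,:3].T
    t=(h-T[2,3])/d[:,2]
    return T[:3,3]+t[:,None]*d
def proj(f,P,s=None):
    T=Tw(f,s);p=(np.atleast_2d(P)-T[:3,3])@T[:3,:3];K=f['K']
    return np.stack([K[0,2]+K[0,0]*p[:,0]/-p[:,2],K[1,2]-K[1,1]*p[:,1]/-p[:,2]],-1)
def circfit(xy):
    A=np.c_[2*xy,np.ones(len(xy))];b=(xy**2).sum(1)
    c=np.linalg.lstsq(A,b,rcond=None)[0];return c[:2],np.sqrt(c[2]+c[0]**2+c[1]**2)
E
python3 - <<'E'
from h import *
import pickle
for n in('top','scene'):
    f=pickle.load(open(n+'0.pkl','rb'));w=cloud(f)
    ok=~np.isnan(w[...,2]); print(n,'table z',np.nanmedian(w[...,2]),ok.mean())
    r0={'top':(170,235,290,355),'scene':(160,215,170,228)}[n]
    r1={'top':(165,215,185,240),'scene':(160,212,270,310)}[n]
    for nm,r in(('stand',r0),('rod',r1)):
        p=w[r[0]:r[1],r[2]:r[3]].reshape(-1,3);p=p[~np.isnan(p[:,2])]
        print(nm,np.histogram(p[:,2],bins=np.arange(-.01,.22,.01))[0])
        for lo,hi in((.04,.06),(.095,.13)) if nm=='stand' else((.015,.03),(.12,.2)):
            q=p[(p[:,2]>lo)&(p[:,2]<hi)]
            if len(q): print(lo,len(q),q.mean(0),q.min(0),q.max(0),np.median(q[:,2]))
f=pickle.load(open('top0.pkl','rb'))
im=f['pixels'];a=cv2.resize(im[160:240,180:360],None,fx=4,fy=4,interpolation=cv2.INTER_CUBIC);cv2.imwrite('pics/topz.png',a[:,:,::-1])
f=pickle.load(open('scene0.pkl','rb'))
im=f['pixels'];a=cv2.resize(im[150:220,165:315],None,fx=5,fy=5,interpolation=cv2.INTER_CUBIC);cv2.imwrite('pics/scenez.png',a[:,:,::-1])
E
```

```text
top table z 0.0006134490432008199 0.9958140055338541
stand [ 676 1482    2    0    0  124 1194  192   22  203   35  214   68    0
    0    0    0    0    0    0    0    0]
0.04 1318 [ 0.5205 -0.1556  0.0538] [ 0.4444 -0.232   0.0415] [ 0.5978 -0.0814  0.06  ] 0.053855750774154165
0.095 296 [ 0.5211 -0.1563  0.1078] [ 0.4918 -0.1851  0.0952] [ 0.55   -0.1268  0.1169] 0.10827606250709287
rod [ 642 1137  106  474    1    0    0    0    0   28  216   11    7    8
    6   93    2    0    0    0    0    0]
0.015 556 [0.5529 0.1182 0.0228] [0.5067 0.071  0.015 ] [0.6115 0.1746 0.0294] 0.022880659563779826
0.12 109 [0.5582 0.1218 0.1434] [0.5469 0.1098 0.1219] [0.5709 0.1349 0.1504] 0.1448022987902733
scene table z 0.0003141741479857352 0.9960174560546875
stand [ 223 1575  105   32   27   85  596  127   56   85   82  162   19    0
    0    0    0    0    0    0    0    0]
0.04 681 [ 0.5263 -0.1592  0.0534] [ 0.3714 -0.2325  0.0409] [ 0.6011 -0.0815  0.06  ] 0.053701024532815334
0.095 224 [ 0.5266 -0.1571  0.105 ] [ 0.4934 -0.1872  0.0951] [ 0.5546 -0.1282  0.1127] 0.10705231118512354
rod [ 124 1029  126  400   19   27   40    9    0   27  130   23   23   23
   24   51    0    0    0    0    0    0]
0.015 468 [0.5624 0.1199 0.0225] [0.3965 0.0687 0.0152] [0.6144 0.1765 0.0293] 0.02286822971080099
0.12 98 [0.566  0.1205 0.138 ] [0.5468 0.1088 0.1203] [0.5745 0.134  0.1482] 0.14093166518081435
```

View pics/topz.png

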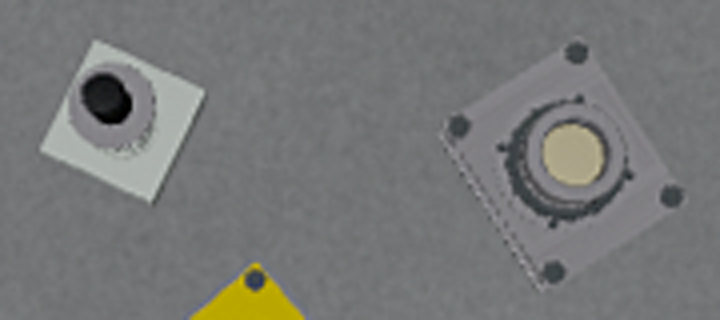

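View pics/scenez.png

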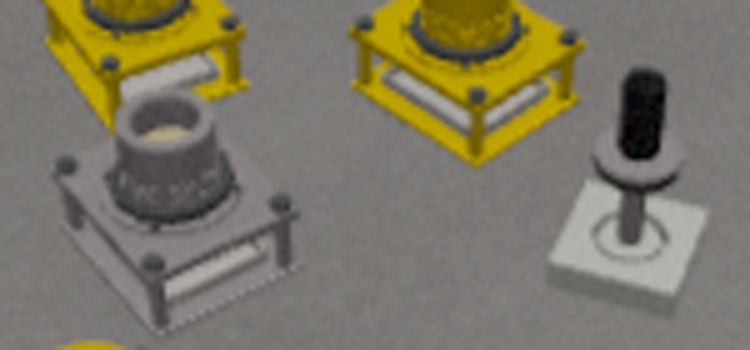

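Emit:
{"api": "arm_command", "payload": {
  "steps": [
    [1, [3, 2.7, 0], 0],
    [1, [6, 5.4, 0], 0],
    [1, [9, 8.1, 0], 0],
    [1, [12, 10.8, 0], 0],
    [1, [15, 13.5, 0], 0],
    [1, [18, 16.2, 0], 0],
    [1, [21, 18.9, 0], 0],
    [1, [24, 21.6, 0], 0]
  ]
}}

```text
time: 0.82
eef_pos: [0.366, 0.365, 0.2266]
eef_rot: [-3.141, 0.0, -0.301]
ft_force: [0.7, 1.0, 0.3]
width: 1.0
```

Emit:
{"api": "arm_command", "payload": {
  "steps": [
    [1, [3, 2.7, 0], 0],
    [1, [6, 5.4, 0], 0],
    [1, [9, 8.1, 0], 0],
    [1, [12, 11, 0], 0],
    [1, [15, 14, 0], 0],
    [1, [18, 17, 0], 0],
    [1, [18.9, 17.6, 0], 0],
    [1, [18.9, 17.6, 0], 0]
  ]
}}

```text
time: 1.48
eef_pos: [0.4947, 0.1399, 0.2263]
eef_rot: [3.141, 0.0, -0.306]
ft_force: [0.0, 0.9, -0.8]
width: 1.0
```

```bash
python3 - <<'E'
from h import *
import pickle
s=ctrl.state(); print({k:np.round(v,4) for k,v in s.items()})
f=grab_frame('wrist'); save(f,'wrist1'); pickle.dump((f,s),open('wrist1.pkl','wb'))
E
```

```text
{'time': np.float64(1.4833), 'q': array([ 0.658 ,  0.0931, -0.3375,  0.0002, -1.1409,  0.607 ]), 'joint_velocities': array([ 0.0596, -0.0084, -0.009 , -0.0098,  0.0041, -0.0586]), 'joint_torque': array([ -1.4967, -36.3117,  28.3067,   6.803 ,  -0.0122,   0.6296]), 'eef_pos': array([0.4947, 0.1399, 0.2263]), 'eef_rot': array([ 3.1409,  0.0003, -0.3057]), 'ft_force': array([ 0.0009,  0.9452, -0.8168]), 'ft_torque': array([ 0.0303,  0.0223, -0.03  ]), 'width': np.float64(0.9997)}
```

View pics/wrist1.png

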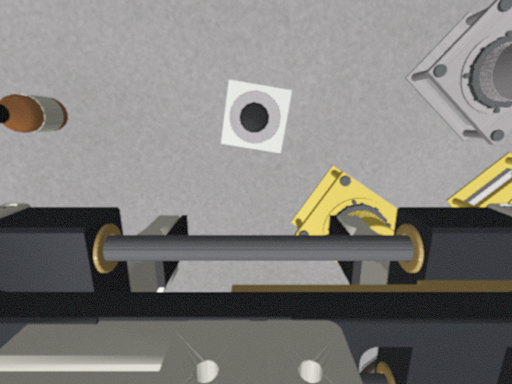

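The wrist picture shows the rod from above at (254,117), black grip on the grey collar in the white rest; the steel stand is at the right edge (500,75).

```bash
cat >> h.py <<'E'
def blob(mask,near):
    n,l,st,c=cv2.connectedComponentsWithStats(mask.astype(np.uint8))
    i=min(range(1,n),key=lambda i:np.hypot(*(c[i]-near))+(1e3 if st[i,4]<30 else 0))
    return c[i],st[i,4],l==i
E
python3 - <<'E'
from h import *
import pickle
f,s=pickle.load(open('wrist1.pkl','rb'));im=f['pixels'].astype(int);w=cloud(f,s)
print(im[117,215:300].tolist()[::4]); print(w[117,215:300:4,2])
roi=np.zeros((384,512),bool);roi[70:165,210:300]=1
g=im.sum(2)
c,a,m=blob((g<150)&roi,(254,117));print('grip',c,a,ray(f,c,.145,s), 'diam', 2*np.sqrt(a/np.pi)*(Tw(f,s)[2,3]-.145)/271.4)
z=w[...,2]
m=roi&(z>.075)&(z<.1); p=w[m];print('collar',len(p),p.mean(0),p.min(0),p.max(0),(p.min(0)+p.max(0))/2)
m=roi&(z>.135)&(z<.16);p=w[m];print('griptop',len(p),p.mean(0),(p.min(0)+p.max(0))/2,np.ptp(p,axis=0))
m=roi&(z>.016)&(z<.03);p=w[m];c=cv2.minAreaRect(p[:,:2].astype(np.float32));print('rest',c,np.median(p[:,2]))
E
```

```text
[[170, 167, 167], [172, 171, 171], [182, 182, 181], [232, 234, 231], [182, 178, 181], [187, 182, 185], [153, 150, 153], [57, 55, 54], [59, 58, 60], [50, 52, 52], [57, 60, 57], [46, 47, 47], [46, 46, 48], [43, 41, 42], [188, 186, 188], [188, 184, 187], [186, 183, 185], [228, 230, 226], [193, 195, 191], [169, 167, 167], [166, 164, 164], [165, 165, 164]]
[ 0.0006 -0.001  -0.0015  0.0225  0.0922  0.0914  0.1441  0.1447  0.1431
  0.1449  0.1446  0.1439  0.144   0.1445  0.0908  0.0917  0.0916  0.0209
  0.0011  0.0005 -0.0005  0.0008]
grip [257.8676 112.8356] 219 [[0.5625 0.1181 0.145 ]] diam 0.014692735557980107
collar 1413 [0.5605 0.1224 0.0914] [0.5337 0.0964 0.0893] [0.5867 0.1496 0.094 ] [0.5602 0.123  0.0916]
griptop 701 [0.5602 0.1228 0.1441] [0.56   0.1228 0.1433] [0.0252 0.025  0.0061]
rest ((0.5602481365203857, 0.12293243408203125), (0.08004847168922424, 0.08010092377662659), 63.384761810302734) 0.021478088121197447
```

Emit:
{"api": "arm_command", "payload": {
  "steps": [
    [1, [0.6, 3.4, 0], 0],
    [1, [1.2, 6.8, 0], 0],
    [1, [1.8, 10.2, 0], 0],
    [1, [2.4, 13.6, 1], 0],
    [1, [3, 17, 2], 0],
    [1, [3.6, 20.5, 3], 0],
    [1, [4.2, 24, 4.5], 0],
    [1, [4.7, 27, 6], 0]
  ]
}}

```text
time: 2.2
eef_pos: [0.4581, -0.1298, 0.1665]
eef_rot: [-3.141, -0.001, -0.3]
ft_force: [0.8, -0.6, 0.1]
width: 0.997
```

Emit:
{"api": "arm_command", "payload": {
  "steps": [
    [1, [0, 0.5, 0.3], 0],
    [1, [0, 0.5, 0.3], 0],
    [1, [0, 0.5, 0.3], 0]
  ]
}}

```text
time: 2.45
eef_pos: [0.4571, -0.1333, 0.1637]
eef_rot: [3.141, 0.0, -0.302]
ft_force: [0.4, 0.3, 0.3]
width: 1.002
```

```bash
python3 - <<'E'
from h import *
import pickle
s=ctrl.state(); print({k:np.round(s[k],4) for k in ('time','eef_pos','eef_rot','joint_velocities')})
f=grab_frame('wrist'); save(f,'wrist2'); pickle.dump((f,s),open('wrist2.pkl','wb'))
w=cloud(f,s);z=w[...,2]
h=np.histogram(z[np.isfinite(z)],bins=np.arange(.03,.13,.002));print(h[0])
E
```

```text
{'time': np.float64(2.45), 'eef_pos': array([ 0.4571, -0.1333,  0.1637]), 'eef_rot': array([ 3.1415,  0.0001, -0.3019]), 'joint_velocities': array([ 0.0228, -0.01  ,  0.0161,  0.0026, -0.0013,  0.0006])}
[  95  102   98   89   91   79   94  156  118  311 6257 2261 1700  863
  140  455  174   96   99   89   87  101  103   90  102  106 1344  730
   66   67   66   77   68   61   78   55   55  462 2177  108    0    0
    0    0    0    0    0    0    0]
```

View pics/wrist2.png

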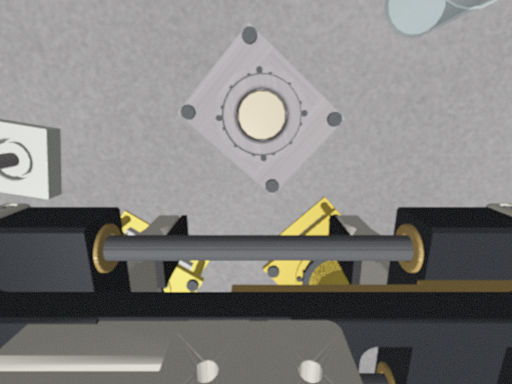

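Stand centred in view: the soap disc at (262,115), deck nuts at the four corners around it.

```bash
python3 - <<'E'
from h import *
import pickle
f,s=pickle.load(open('wrist2.pkl','rb'));w=cloud(f,s);z=w[...,2];im=f['pixels'].astype(int)
v,u=np.mgrid[:384,:512]; roi=(np.hypot(u-262,v-115)<60)
m=roi&(z>.098); p=w[m];rz=np.median(p[p[:,2]>.103][:,2]);print('rim z',rz,len(p))
m=(roi&(z>rz-.003)).astype(np.uint8)
cs,h=cv2.findContours(m,cv2.RETR_CCOMP,cv2.CHAIN_APPROX_NONE)
for c in cs:
    if len(c)>30:
        q=ray(f,c[:,0,:],rz,s)[:,:2];print(len(c),*circfit(q),c[:,0].mean(0))
so=roi&(np.abs(z-.084)<.006);print('soap z',np.median(z[so]),so.sum())
sm=roi&(im[...,0]-im[...,2]>25);n=blob(sm,(262,115));cs,_=cv2.findContours(n[2].astype(np.uint8),0,cv2.CHAIN_APPROX_NONE)
sz=np.median(z[n[2]]);q=ray(f,max(cs,key=len)[:,0],sz,s)[:,:2];print('soap',n[:2],sz,circfit(q))
# screw heads on deck corners (dark) : mean at 57mm
dk=(im.sum(2)<230)
for c0 in((250,35),(189,112),(334,119),(272,186)):
    c,a,_=blob(dk,c0);print(c,a,ray(f,c,.057,s)[0])
E
```

```text
rim z 0.10674903400398628 2852
224 [ 0.5223 -0.1568] 0.02946977212929258 [261.4866 113.4777]
153 [ 0.5222 -0.1567] 0.02032775180473656 [261.3464 114.3007]
soap z 0.08364637632371584 1922
 ** On entry to DLASCL parameter number  4 had an illegal value
 ** On entry to DLASCL parameter number  4 had an illegal valueTraceback (most recent call last):
  File "<stdin>", line 13, in <module>
  File "h.py", line 27, in circfit
    c=np.linalg.lstsq(A,b,rcond=None)[0];return c[:2],np.sqrt(c[2]+c[0]**2+c[1]**2)
      ~~~~~~~~~~~~~~~^^^^^^^^^^^^^^^^
    x, resids, rank, s = _umath_linalg.lstsq(a, b, rcond,
                         ~~~~~~~~~~~~~~~~~~~^^^^^^^^^^^^^
                                             signature=signature)
                                             ^^^^^^^^^^^^^^^^^^^^
    raise LinAlgError("SVD did not converge in Linear Least Squares")
numpy.linalg.LinAlgError: SVD did not converge in Linear Least Squares
```

Emit:
{"api": "arm_command", "payload": {
  "steps": [
    [1, [0.3, -3.4, -2], 0],
    [1, [0.6, -6.8, -2], 0],
    [1, [0.9, -10.2, -2], 0],
    [1, [1.2, -13.6, -2], 0],
    [1, [1.5, -17, -2], 0],
    [1, [1.8, -20.5, -2], 0],
    [1, [2.1, -24, -2], 0],
    [1, [2.2, -27, -2], 0]
  ]
}}

```text
time: 3.17
eef_pos: [0.5589, 0.1218, 0.1846]
eef_rot: [-3.14, -0.002, -0.299]
ft_force: [0.5, 0.1, -0.3]
width: 0.997
```

Emit:
{"api": "arm_command", "payload": {
  "steps": [
    [1, [0, -0.5, 0], 0],
    [1, [0, -0.5, 0], 0],
    [1, [0, -0.5, 0], 0],
    [1, [0, -0.5, 0], 0]
  ]
}}

```text
time: 3.5
eef_pos: [0.5591, 0.1223, 0.1839]
eef_rot: [-3.141, -0.0, -0.301]
ft_force: [0.4, 0.1, 0.4]
width: 1.002
```

```bash
python3 - <<'E'
from h import *
s=ctrl.state(); print({k:np.round(s[k],4) for k in ('time','eef_pos','eef_rot')})
R=Rn.from_euler('xyz',s['eef_rot']).as_matrix();print(R.T@(np.array([.5602,.1228,.105])-s['eef_pos'])*100)
E
```

```text
{'time': np.float64(3.5), 'eef_pos': array([0.5591, 0.1223, 0.1839]), 'eef_rot': array([-3.1414, -0.0001, -0.3009])}
[ 0.0926 -0.0761  7.8908]
```

Emit:
{"api": "arm_command", "payload": {
  "steps": [
    [1, [0.1, -0.1, 1.5], 0],
    [1, [0.1, -0.1, 3], 0],
    [1, [0.1, -0.1, 4.5], 0],
    [1, [0.1, -0.1, 6], 0],
    [1, [0.1, -0.1, 7], 0],
    [1, [0.1, -0.1, 7.7], 0],
    [1, [0.1, -0.1, 7.9], 0],
    [1, [0.1, -0.1, 7.9], 0]
  ],
  "newtons": 10
}}

```text
time: 4.17
eef_pos: [0.5608, 0.1225, 0.1045]
eef_rot: [3.141, 0.0, -0.302]
ft_force: [-0.4, -0.1, 0.2]
width: 1.001
```

Emit:
{"api": "arm_command", "payload": {
  "steps": [
    [0.5, [0, 0, 0], 0],
    [0.4, [0, 0, 0], 0],
    [0.34, [0, 0, 0], 0],
    [0.31, [0, 0, 0], 0],
    [0.2, [0, 0, 0], 0],
    [0.2, [0, 0, 0], 0],
    [0.2, [0, 0, 0], 0],
    [0.2, [0, 0, 0], 0]
  ],
  "newtons": 10
}}

```text
time: 4.83
eef_pos: [0.5609, 0.1229, 0.1046]
eef_rot: [-3.142, -0.0, -0.302]
ft_force: [-0.2, -0.4, 0.8]
width: 0.455
```

Emit:
{"api": "arm_command", "payload": {
  "steps": [
    [0.2, [0, 0, 0], 0],
    [0.2, [0, 0, 0], 0],
    [0.2, [0, 0, 0], 0],
    [0.2, [0, 0, 0], 0]
  ],
  "newtons": 50
}}

```text
time: 5.17
eef_pos: [0.5608, 0.1227, 0.1046]
eef_rot: [3.141, 0.0, -0.302]
ft_force: [-0.1, 0.0, 0.3]
width: 0.291
```

```bash
python3 - <<'E'
from h import *
import pickle
s=ctrl.state(); print({k:np.round(s[k],4) for k in ('time','eef_pos','eef_rot','ft_force','ft_torque','width')})
for n in('wrist','top'):
    f=grab_frame(n); save(f,n+'3'); pickle.dump((f,s),open(n+'3.pkl','wb'))
E
```

```text
{'time': np.float64(5.1667), 'eef_pos': array([0.5608, 0.1227, 0.1046]), 'eef_rot': array([ 3.1414,  0.0001, -0.3018]), 'ft_force': array([-0.1215,  0.0256,  0.2596]), 'ft_torque': array([-0.2399,  0.0614,  0.005 ]), 'width': np.float64(0.2911)}
```

View pics/wrist3.png

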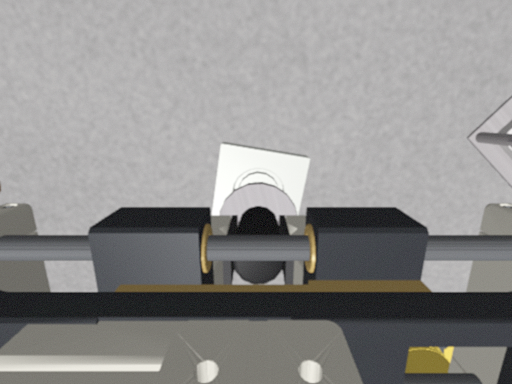

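Emit:
{"api": "arm_command", "payload": {
  "steps": [
    [0.2, [0, 0, 0], 0],
    [0.2, [0, 0, -0.3], 0],
    [0.2, [0, 0, -1.2], 0],
    [0.2, [0, 0, -3], 0],
    [0.2, [0, 0, -5], 0],
    [0.2, [0, 0, -7.5], 0],
    [0.2, [0, 0, -10], 0],
    [0.2, [0, 0, -12], 0]
  ]
}}

```text
time: 5.93
eef_pos: [0.561, 0.1229, 0.227]
eef_rot: [-3.141, -0.001, -0.302]
ft_force: [0.5, 0.3, -3.9]
width: 0.286
```

Emit:
{"api": "arm_command", "payload": {
  "steps": [
    [0.2, [0, 0, -1], 0],
    [0.2, [0, 0, -1.4], 0],
    [0.2, [0, 0, -1.5], 0],
    [0.2, [0, 0, -1.5], 0]
  ]
}}

```text
time: 6.27
eef_pos: [0.5602, 0.1226, 0.2385]
eef_rot: [3.141, 0.001, -0.302]
ft_force: [-0.2, 0.8, -4.8]
width: 0.289
```

```bash
python3 - <<'E'
from h import *
import pickle
s=ctrl.state(); print({k:np.round(s[k],4) for k in ('time','eef_pos','eef_rot','ft_force','ft_torque','width')})
for n in('wrist','scene'):
    f=grab_frame(n); save(f,n+'4'); pickle.dump((f,s),open(n+'4.pkl','wb'))
    if n=='scene':
        a=cv2.resize(f['pixels'][60:260,200:400],None,fx=3,fy=3,interpolation=cv2.INTER_CUBIC);cv2.imwrite('pics/scene4z.png',a[:,:,::-1])
E
```

```text
{'time': np.float64(6.2667), 'eef_pos': array([0.5602, 0.1226, 0.2385]), 'eef_rot': array([ 3.1408,  0.0014, -0.3021]), 'ft_force': array([-0.1853,  0.7593, -4.8152]), 'ft_torque': array([-0.0458,  0.0129,  0.04  ]), 'width': np.float64(0.2886)}
```

View pics/wrist4.png

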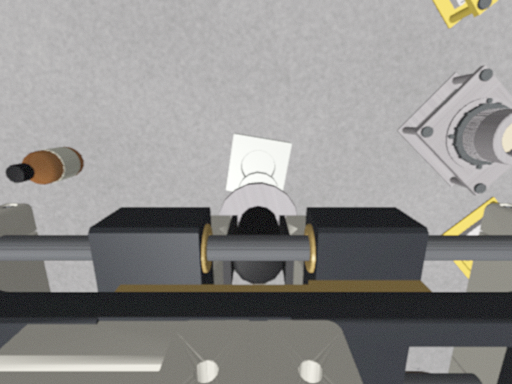

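View pics/scene4z.png

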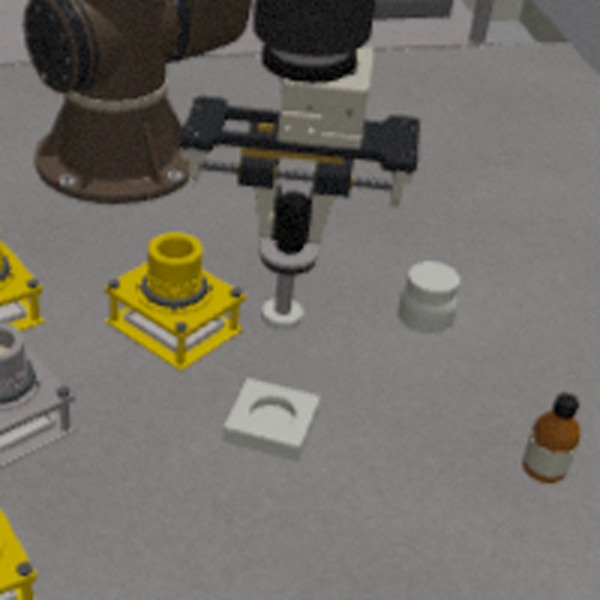

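```bash
python3 - <<'E'
from h import *
import pickle
R_=lambda s:Rn.from_euler('xyz',s['eef_rot']).as_matrix()
for nm in('wrist3','wrist4'):
    f,s=pickle.load(open(nm+'.pkl','rb'));w=cloud(f,s)
    t=(w-s['eef_pos'])@R_(s)   # tool coords
    v,u=np.mgrid[:384,:512];roi=(u>212)&(u<305)&(v>140)&(v<225)
    z=t[...,2]
    m=roi&(z>-.005)&(z<.03)
    h=np.histogram(z[m],bins=np.arange(-.005,.031,.0025));print(nm,h[0])
    p=t[m];zm=np.median(p[:,2])
    m=roi&(abs(z-zm)<.004);mm=m.astype(np.uint8)
    # outer edge: topmost pixel per column
    cols=[c for c in range(222,298) if m[:,c].any()]
    e=np.array([(c,np.argmax(m[:,c])-.5) for c in cols],float)
    q=ray(f,e,0,s)
    d=f['T_tool_cam'];K=f['K']
    dr=np.stack([(e[:,0]-K[0,2])/K[0,0],-(e[:,1]-K[1,2])/K[1,1],-np.ones(len(e))],-1)@d[:3,:3].T
    P=d[:3,3]+((zm-d[2,3])/dr[:,2])[:,None]*dr
    c,r=circfit(P[:,:2]);print('collar tool',c,r,zm)
    from scipy.optimize import least_squares
    sol=least_squares(lambda c:np.hypot(*(P[:,:2]-c).T)-.027,[0,0],loss='soft_l1',f_scale=.0005);print('fixed r',sol.x,np.sqrt(np.mean(sol.fun**2)))
f,s=pickle.load(open('wrist4.pkl','rb'));w=cloud(f,s);t=(w-s['eef_pos'])@R_(s)
print(t[150:200:3,258,:])
E
```

```text
wrist3 [  82   57   66   46   48   37  231 1500   38    2    0   10    0    0]
collar tool [0.0007 0.0002] 0.026122722091249672 0.013050799065030238
fixed r [-0.0003  0.0001] 0.0002863664188506345
wrist4 [  83   62   63   52   40   40  218 1508   47    2    0    9    1    0]
collar tool [0.0008 0.0002] 0.026121540565548936 0.013103751914857518
fixed r [-0.0002  0.0001] 0.00027382786830641264
[[ 0.0239  0.0005  0.2185]
 [ 0.0182  0.0005  0.2313]
 [ 0.014   0.0005  0.2307]
 [ 0.0095  0.0005  0.2313]
 [ 0.0054  0.0005  0.2302]
 [ 0.0008  0.0005  0.2312]
 [-0.0036  0.0005  0.2312]
 [-0.008   0.0005  0.2311]
 [ 0.0177  0.0004  0.0844]
 [ 0.0148  0.0005  0.085 ]
 [ 0.012   0.0005  0.0848]
 [ 0.026   0.0004  0.0148]
 [ 0.0246  0.0004  0.0124]
 [ 0.0223  0.0004  0.0136]
 [ 0.0204  0.0004  0.0129]
 [ 0.0184  0.0004  0.0128]
 [ 0.0162  0.0004  0.0133]]
```

```bash
python3 - <<'E'
from h import *
import pickle
from scipy.optimize import least_squares
R_=lambda s:Rn.from_euler('xyz',s['eef_rot']).as_matrix()
f,s=pickle.load(open('wrist4.pkl','rb'));w=cloud(f,s);t=(w-s['eef_pos'])@R_(s);z=t[...,2]
m=np.zeros(z.shape,bool);m[140:200,225:292]=1;m&=(z>.075)&(z<.105)
e=np.array([(c,np.argmax(m[:,c])-.5) for c in range(225,292) if m[:,c].any()],float);print(e.T)
d=f['T_tool_cam'];K=f['K'];zm=np.median(z[m]);print(zm)
dr=np.stack([(e[:,0]-K[0,2])/K[0,0],-(e[:,1]-K[1,2])/K[1,1],-np.ones(len(e))],-1)@d[:3,:3].T
P=d[:3,3]+((zm-d[2,3])/dr[:,2])[:,None]*dr
print(circfit(P[:,:2]))
sol=least_squares(lambda c:np.hypot(*(P[:,:2]-c).T)-.0193,[0,0],loss='soft_l1',f_scale=.0005);print(sol.x,np.sqrt(np.mean(sol.fun**2)))
R=R_(s);print('to bore (tool cm)',R.T@(np.array([.5222,-.1567,0])-s['eef_pos'])*100)
E
```

```text
[[238.  239.  240.  241.  242.  243.  244.  245.  246.  247.  248.  249.
  250.  251.  252.  253.  254.  255.  256.  257.  258.  259.  260.  261.
  262.  263.  264.  265.  266.  267.  268.  269.  270.  271.  272.  273.
  274.  275.  276.  277. ]
 [185.5 183.5 181.5 179.5 178.5 177.5 176.5 175.5 174.5 174.5 173.5 172.5
  172.5 172.5 172.5 171.5 171.5 171.5 171.5 170.5 171.5 171.5 171.5 171.5
  171.5 171.5 172.5 172.5 173.5 173.5 174.5 174.5 175.5 176.5 176.5 178.5
  179.5 181.5 183.5 185.5]]
0.08543818411871701
(array([0.0016, 0.    ]), np.float64(0.01848839609543941))
[0.0006 0.    ] 0.0003051520657186978
to bore (tool cm) [ 4.7136 27.7831 23.8695]
```

Emit:
{"api": "arm_command", "payload": {
  "steps": [
    [0.2, [0.3, 2, 0], 0],
    [0.2, [0.8, 5, 0], 0],
    [0.2, [1.4, 8.5, 0], 0],
    [0.2, [2, 12, 0], 0],
    [0.2, [2.6, 15.5, 0], 0],
    [0.2, [3.2, 19, 0], 0],
    [0.2, [3.8, 22.5, 0], 0],
    [0.2, [4.3, 25.5, 0], 0]
  ]
}}

```text
time: 7.03
eef_pos: [0.525, -0.1353, 0.2384]
eef_rot: [3.141, 0.002, -0.302]
ft_force: [-0.7, 0.2, -3.0]
width: 0.289
```

Emit:
{"api": "arm_command", "payload": {
  "steps": [
    [0.2, [0.3, 1.5, 0], 0],
    [0.2, [0.4, 2.2, 0], 0],
    [0.2, [0.4, 2.3, 0], 0],
    [0.2, [0.4, 2.3, 0], 0],
    [0.2, [0.4, 2.3, 0], 0],
    [0.2, [0.4, 2.3, 0], 0]
  ]
}}

```text
time: 7.53
eef_pos: [0.5233, -0.1556, 0.2393]
eef_rot: [-3.142, 0.0, -0.301]
ft_force: [0.5, -0.1, -3.1]
width: 0.292
```

```bash
cat > st.py <<'E'
from h import *
s=ctrl.state(); print({k:np.round(s[k],4) for k in ('time','eef_pos','eef_rot','ft_force','ft_torque','width')})
R=Rn.from_euler('xyz',s['eef_rot']).as_matrix();print('to bore, tool cm',R.T@(np.array([.5222,-.1567,.107+.097])-s['eef_pos'])*100)
E
python3 st.py; python3 - <<'E'
from h import *
f=grab_frame('wrist');save(f,'wrist5')
f=grab_frame('scene');cv2.imwrite('pics/scene5.png',cv2.resize(f['pixels'][80:220,130:280],None,fx=4,fy=4,interpolation=cv2.INTER_CUBIC)[:,:,::-1])
E
```

```text
{'time': np.float64(7.5333), 'eef_pos': array([ 0.5233, -0.1556,  0.2393]), 'eef_rot': array([-3.1415,  0.0003, -0.3006]), 'ft_force': array([ 0.5052, -0.0597, -3.0875]), 'ft_torque': array([ 0.0256, -0.0029, -0.0081]), 'width': np.float64(0.2922)}
to bore, tool cm [-0.0718  0.1418  3.5338]
```

View pics/wrist5.png

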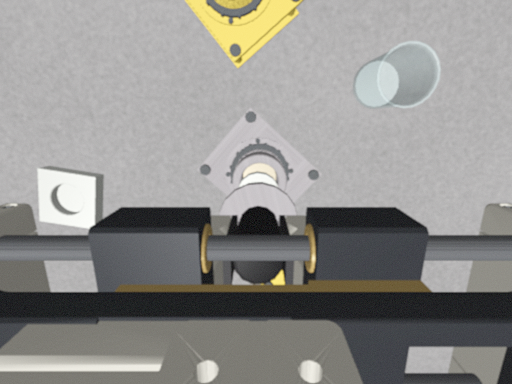

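View pics/scene5.png

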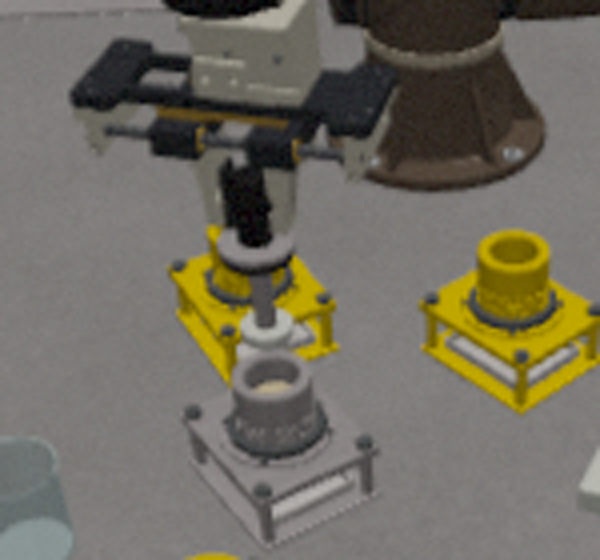

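Emit:
{"api": "arm_command", "payload": {
  "steps": [
    [0.2, [-0.1, 0.13, 0.6], 0],
    [0.2, [-0.1, 0.13, 1.5], 0],
    [0.2, [-0.1, 0.13, 2.3], 0],
    [0.2, [-0.1, 0.13, 2.8], 0],
    [0.2, [-0.1, 0.13, 3], 0],
    [0.2, [-0.1, 0.13, 3], 0],
    [0.2, [-0.1, 0.13, 3], 0],
    [0.2, [-0.1, 0.13, 3], 0]
  ]
}}

```text
time: 8.3
eef_pos: [0.5221, -0.1576, 0.2099]
eef_rot: [-3.142, -0.001, -0.302]
ft_force: [-0.8, -0.1, -3.7]
width: 0.294
```

```bash
python3 st.py; python3 - <<'E'
from h import *
import pickle
from scipy.optimize import least_squares
s=ctrl.state();f=grab_frame('wrist');save(f,'wrist6');pickle.dump((f,s),open('wrist6.pkl','wb'))
cv2.imwrite('pics/wrist6z.png',cv2.resize(f['pixels'][110:230,190:330],None,fx=5,fy=5,interpolation=cv2.INTER_CUBIC)[:,:,::-1])
f=grab_frame('scene');cv2.imwrite('pics/scene6.png',cv2.resize(f['pixels'][80:220,130:280],None,fx=4,fy=4,interpolation=cv2.INTER_CUBIC)[:,:,::-1])
E
```

```text
{'time': np.float64(8.3), 'eef_pos': array([ 0.5221, -0.1576,  0.2099]), 'eef_rot': array([-3.1416, -0.0006, -0.3018]), 'ft_force': array([-0.8268, -0.1161, -3.7356]), 'ft_torque': array([ 0.0322, -0.0008,  0.0092]), 'width': np.float64(0.2938)}
to bore, tool cm [-0.0139 -0.0902  0.5867]
```

View pics/wrist6z.png

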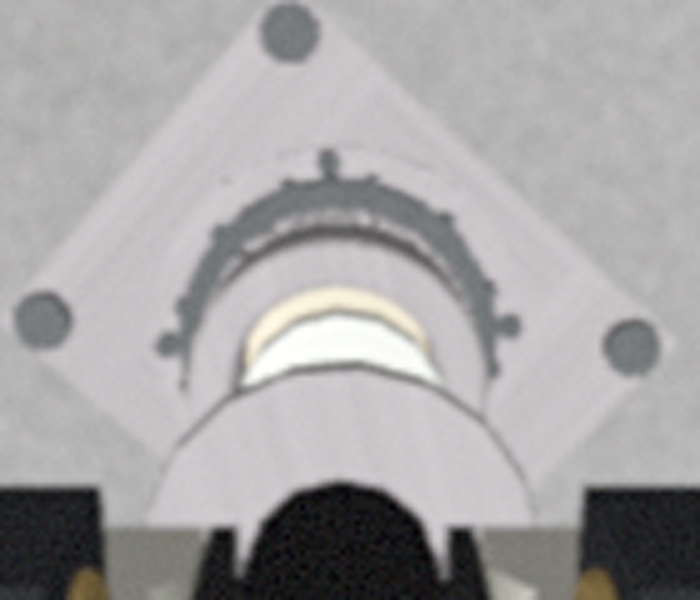

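View pics/scene6.png

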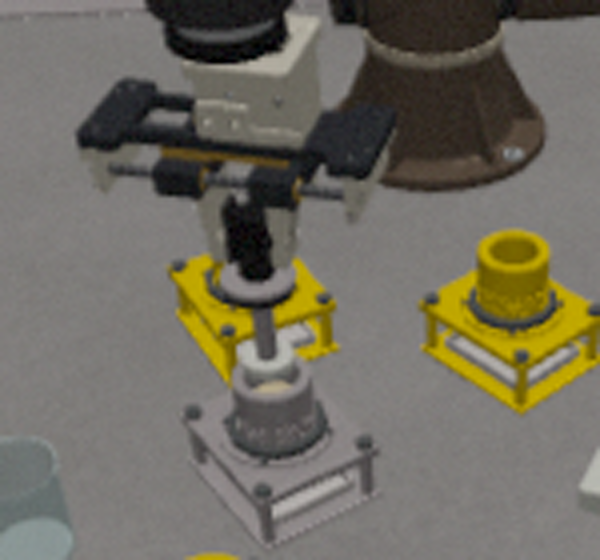

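```bash
cat > fit6.py <<'E'
from h import *
import pickle,sys
from scipy.optimize import least_squares
f,s=pickle.load(open(sys.argv[1],'rb'));w=cloud(f,s)
R=Rn.from_euler('xyz',s['eef_rot']).as_matrix();t=(w-s['eef_pos'])@R;z=t[...,2];d=f['T_tool_cam'];K=f['K']
def arc(m,r,zm,c0,c1):
    e=np.array([(c,np.argmax(m[:,c])-.5) for c in range(c0,c1) if m[:,c].any()],float)
    dr=np.stack([(e[:,0]-K[0,2])/K[0,0],-(e[:,1]-K[1,2])/K[1,1],-np.ones(len(e))],-1)@d[:3,:3].T
    P=(d[:3,3]+((zm-d[2,3])/dr[:,2])[:,None]*dr)[:,:2]
    sol=least_squares(lambda c:np.hypot(*(P-c).T)-r,[0,0],loss='soft_l1',f_scale=.0005)
    return sol.x*1000,len(e),np.sqrt(np.mean(sol.fun**2))*1000
v,u=np.mgrid[:384,:512];roi=(v>140)&(v<215)&(u>220)&(u<300)
zr=s['eef_pos'][2]-.107
m=roi&(abs(z-zr)<.004);print('rim',arc(m,.0297,zr,229,286),m.sum())
m=roi&(abs(z-.085)<.006);print('foot',arc(m,.0193,.085,240,277))
# bore edge from z discontinuity: first row below rim outer where z deeper than rim
m2=np.zeros_like(roi)
for c in range(240,276):
    col=np.where((abs(z[:,c]-zr)<.004)&roi[:,c])[0]
    if len(col):
        r=col[0]
        while abs(z[r,c]-zr)<.004: r+=1
        if z[r,c]>zr+.004: m2[r,c]=1
print('bore',arc(m2,.0203,zr,240,276),m2.sum())
E
python3 fit6.py wrist6.pkl
```

```text
rim (array([ 0.6493, -0.8096]), 57, np.float64(0.24117617076820427)) 857
foot (array([ 0.0586, -0.1134]), 37, np.float64(0.35573230566318703))
bore (array([ 0.0873, -0.9586]), 32, np.float64(0.18520792110643758)) 32
```

Emit:
{"api": "arm_command", "payload": {
  "steps": [
    [0.2, [0.02, -0.08, 0], 0],
    [0.2, [0.02, -0.08, 0.3], 0],
    [0.2, [0.02, -0.08, 0.5], 0],
    [0.2, [0.02, -0.08, 0.7], 0],
    [0.2, [0.02, -0.08, 0.85], 0],
    [0.2, [0.02, -0.08, 1], 0],
    [0.2, [0.02, -0.08, 1.1], 0],
    [0.2, [0.02, -0.08, 1.1], 0]
  ]
}}

```text
time: 9.07
eef_pos: [0.5221, -0.1568, 0.1983]
eef_rot: [3.142, 0.0, -0.302]
ft_force: [0.7, -0.0, -2.9]
width: 0.292
```

```bash
python3 st.py
```

```text
{'time': np.float64(9.0667), 'eef_pos': array([ 0.5221, -0.1568,  0.1983]), 'eef_rot': array([ 3.1415,  0.0004, -0.3019]), 'ft_force': array([ 0.6889, -0.0497, -2.866 ]), 'ft_torque': array([-0.0358,  0.0004,  0.0017]), 'width': np.float64(0.2918)}
to bore, tool cm [ 0.0073 -0.0161 -0.5725]
```

Emit:
{"api": "arm_command", "payload": {
  "steps": [
    [0.2, [0, 0, 0.2], 0],
    [0.2, [0, 0, 0.4], 0],
    [0.2, [0, 0, 0.6], 0],
    [0.2, [0, 0, 0.8], 0],
    [0.2, [0, 0, 1], 0],
    [0.2, [0, 0, 1.15], 0],
    [0.2, [0, 0, 1.25], 0],
    [0.2, [0, 0, 1.3], 0]
  ]
}}

```text
time: 9.73
eef_pos: [0.5222, -0.1568, 0.1854]
eef_rot: [3.141, 0.0, -0.302]
ft_force: [0.2, -0.1, -3.6]
width: 0.289
```

Emit:
{"api": "arm_command", "payload": {
  "steps": [
    [0.2, [0, 0, 0.05], 0],
    [0.2, [0, 0, 0.1], 0],
    [0.2, [0, 0, 0.15], 0],
    [0.2, [0, 0, 0.2], 0]
  ]
}}

```text
time: 10.07
eef_pos: [0.5222, -0.1568, 0.1836]
eef_rot: [-3.142, -0.0, -0.302]
ft_force: [0.7, -0.2, -3.4]
width: 0.286
```

Emit:
{"api": "arm_command", "payload": {
  "steps": [
    [0.2, [0, 0, 0.04], 0],
    [0.2, [0, 0, 0.08], 0],
    [0.2, [0, 0, 0.12], 0],
    [0.2, [0, 0, 0.16], 0],
    [0.2, [0, 0, 0.2], 0],
    [0.2, [0, 0, 0.24], 0]
  ]
}}

```text
time: 10.57
eef_pos: [0.5222, -0.1568, 0.1811]
eef_rot: [-3.142, -0.0, -0.302]
ft_force: [-0.4, -1.0, -3.4]
width: 0.291
```

Emit:
{"api": "arm_command", "payload": {
  "steps": [
    [0.2, [0, 0, 0.04], 0],
    [0.2, [0, 0, 0.08], 0],
    [0.2, [0, 0, 0.12], 0],
    [0.2, [0, 0, 0.16], 0]
  ]
}}

```text
time: 10.9
eef_pos: [0.5227, -0.157, 0.1807]
eef_rot: [3.141, -0.001, -0.301]
ft_force: [-2.2, 1.4, 9.5]
width: 0.284
```

Emit:
{"api": "arm_command", "payload": {
  "steps": [
    [0.2, [0, 0, 0.04], 0],
    [0.2, [0, 0, 0.08], 0],
    [0.2, [0, 0, 0.12], 0],
    [0.2, [0, 0, 0.16], 0]
  ]
}}

```text
time: 11.23
eef_pos: [0.523, -0.1571, 0.1801]
eef_rot: [3.141, -0.003, -0.301]
ft_force: [-4.1, 2.6, 12.3]
width: 0.283
```

Emit:
{"api": "arm_command", "payload": {
  "steps": [
    [0.2, [0, 0, 0.05], 0],
    [0.2, [0, 0, 0.1], 0],
    [0.2, [0, 0, 0.15], 0],
    [0.2, [0, 0, 0.2], 0]
  ]
}}

```text
time: 11.57
eef_pos: [0.5231, -0.1572, 0.1783]
eef_rot: [3.141, -0.003, -0.301]
ft_force: [-3.3, 1.7, 15.1]
width: 0.292
```

Emit:
{"api": "arm_command", "payload": {
  "steps": [
    [0.2, [-0.03, 0, 0.05], 0],
    [0.2, [-0.06, 0, 0.1], 0],
    [0.2, [-0.06, 0, 0.15], 0],
    [0.2, [-0.06, 0, 0.2], 0]
  ]
}}

```text
time: 11.9
eef_pos: [0.5229, -0.1571, 0.1765]
eef_rot: [3.141, -0.004, -0.301]
ft_force: [-3.4, 1.6, 14.4]
width: 0.29
```

Emit:
{"api": "arm_command", "payload": {
  "steps": [
    [0.2, [0, 0, 0.05], 0],
    [0.2, [0, 0, 0.1], 0],
    [0.2, [0, 0, 0.15], 0],
    [0.2, [0, 0, 0.2], 0],
    [0.2, [0, 0, 0.25], 0],
    [0.2, [0, 0, 0.3], 0],
    [0.2, [0, 0, 0.35], 0],
    [0.2, [0, 0, 0.4], 0]
  ]
}}

```text
time: 12.57
eef_pos: [0.5229, -0.1571, 0.1725]
eef_rot: [3.141, -0.004, -0.301]
ft_force: [-4.8, 1.0, 15.2]
width: 0.289
```

Emit:
{"api": "arm_command", "payload": {
  "steps": [
    [0.2, [-0.03, 0, 0.06], 0],
    [0.2, [-0.06, 0, 0.12], 0],
    [0.2, [-0.06, 0, 0.18], 0],
    [0.2, [-0.06, 0, 0.24], 0],
    [0.2, [-0.06, 0, 0.3], 0],
    [0.2, [-0.06, 0, 0.36], 0],
    [0.2, [-0.06, 0, 0.42], 0],
    [0.2, [-0.06, 0, 0.48], 0]
  ]
}}

```text
time: 13.23
eef_pos: [0.5227, -0.157, 0.168]
eef_rot: [3.141, -0.004, -0.301]
ft_force: [-3.6, 1.3, 15.3]
width: 0.291
```

Emit:
{"api": "arm_command", "payload": {
  "steps": [
    [0.2, [0, 0, 0.06], 0],
    [0.2, [0, 0, 0.12], 0],
    [0.2, [0, 0, 0.18], 0],
    [0.2, [0, 0, 0.24], 0],
    [0.2, [0, 0, 0.3], 0],
    [0.2, [0, 0, 0.36], 0],
    [0.2, [0, 0, 0.42], 0],
    [0.2, [0, 0, 0.48], 0]
  ]
}}

```text
time: 13.9
eef_pos: [0.5227, -0.157, 0.1632]
eef_rot: [3.141, -0.004, -0.301]
ft_force: [-3.3, 1.0, 15.1]
width: 0.288
```

Emit:
{"api": "arm_command", "payload": {
  "steps": [
    [0.2, [-0.03, 0, 0.07], 0],
    [0.2, [-0.04, 0, 0.14], 0],
    [0.2, [-0.04, 0, 0.21], 0],
    [0.2, [-0.04, 0, 0.28], 0],
    [0.2, [-0.04, 0, 0.35], 0],
    [0.2, [-0.04, 0, 0.42], 0],
    [0.2, [-0.04, 0, 0.49], 0],
    [0.2, [-0.04, 0, 0.56], 0]
  ]
}}

```text
time: 14.57
eef_pos: [0.5226, -0.1569, 0.1577]
eef_rot: [3.141, -0.005, -0.301]
ft_force: [-3.3, 1.4, 15.9]
width: 0.289
```

Emit:
{"api": "arm_command", "payload": {
  "steps": [
    [0.2, [0, 0, 0.07], 0],
    [0.2, [0, 0, 0.14], 0],
    [0.2, [0, 0, 0.21], 0],
    [0.2, [0, 0, 0.28], 0],
    [0.2, [0, 0, 0.35], 0],
    [0.2, [0, 0, 0.42], 0],
    [0.2, [0, 0, 0.49], 0],
    [0.2, [0, 0, 0.56], 0]
  ]
}}

```text
time: 15.23
eef_pos: [0.5226, -0.1569, 0.1521]
eef_rot: [3.142, -0.005, -0.301]
ft_force: [-2.1, 1.0, 15.3]
width: 0.291
```

```bash
python3 - <<'E'
from h import *
import pickle
print(ctrl.state()['eef_pos'],ctrl.state()['ft_force'])
f=grab_frame('scene');cv2.imwrite('pics/scene7.png',cv2.resize(f['pixels'][80:220,130:280],None,fx=4,fy=4,interpolation=cv2.INTER_CUBIC)[:,:,::-1])
E
```

```text
[ 0.5226 -0.1569  0.1521] [-2.1136  0.9902 15.3058]
```

View pics/scene7.png

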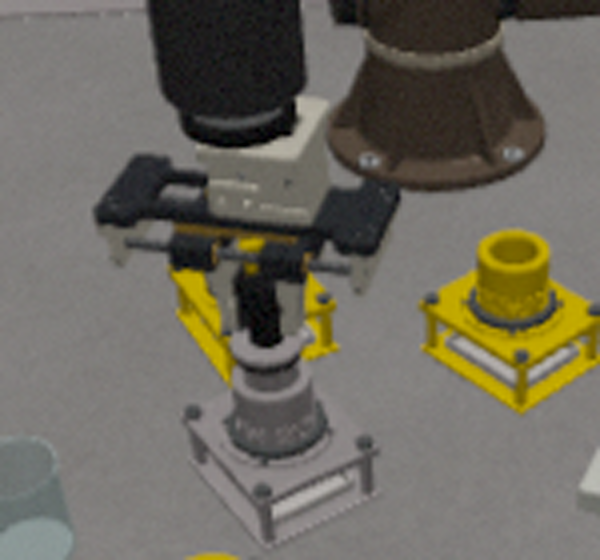

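The rod is standing in the sleeve, collar still ~19 mm above the rim.

Emit:
{"api": "arm_command", "payload": {
  "steps": [
    [0.2, [0, 0, 0.07], 0],
    [0.2, [0, 0, 0.14], 0],
    [0.2, [0, 0, 0.21], 0],
    [0.2, [0, 0, 0.28], 0],
    [0.2, [0, 0, 0.35], 0],
    [0.2, [0, 0, 0.42], 0],
    [0.2, [0, 0, 0.49], 0],
    [0.2, [0, 0, 0.56], 0]
  ]
}}

```text
time: 15.95
eef_pos: [0.5225, -0.1569, 0.1463]
eef_rot: [3.142, -0.005, -0.301]
ft_force: [-2.5, 0.8, 13.0]
width: 0.292
```

Emit:
{"api": "arm_command", "payload": {
  "steps": [
    [0.2, [0, 0, 0.05], 0],
    [0.2, [0, 0, 0.1], 0],
    [0.2, [0, 0, 0.15], 0],
    [0.2, [0, 0, 0.2], 0],
    [0.2, [0, 0, 0.25], 0],
    [0.2, [0, 0, 0.3], 0],
    [0.2, [0, 0, 0.35], 0],
    [0.2, [0, 0, 0.4], 0]
  ]
}}

```text
time: 16.62
eef_pos: [0.5223, -0.1568, 0.1416]
eef_rot: [-3.142, -0.004, -0.301]
ft_force: [-0.2, 0.6, 7.6]
width: 0.286
```

Emit:
{"api": "arm_command", "payload": {
  "steps": [
    [0.2, [0, 0, 0.05], 0],
    [0.2, [0, 0, 0.1], 0],
    [0.2, [0, 0, 0.15], 0],
    [0.2, [0, 0, 0.2], 0],
    [0.2, [0, 0, 0.25], 0]
  ]
}}

```text
time: 17.03
eef_pos: [0.5216, -0.1563, 0.1372]
eef_rot: [-3.141, -0.002, -0.302]
ft_force: [3.5, -0.7, -2.1]
width: 0.288
```

Emit:
{"api": "arm_command", "payload": {
  "steps": [
    [0.2, [0.03, 0, 0.03], 0],
    [0.2, [0.06, 0, 0.06], 0],
    [0.2, [0.06, 0, 0.1], 0],
    [0.2, [0.06, 0, 0.14], 0],
    [0.2, [0.06, 0, 0.18], 0],
    [0.2, [0.06, 0, 0.22], 0]
  ]
}}

```text
time: 17.53
eef_pos: [0.5215, -0.1566, 0.1349]
eef_rot: [-3.142, -0.001, -0.302]
ft_force: [3.1, -1.0, -1.8]
width: 0.285
```

Emit:
{"api": "arm_command", "payload": {
  "steps": [
    [0.2, [0, 0, 0.04], 0],
    [0.2, [0, 0, 0.08], 0],
    [0.2, [0, 0, 0.12], 0],
    [0.2, [0, 0, 0.16], 0]
  ]
}}

```text
time: 17.87
eef_pos: [0.5215, -0.1566, 0.1334]
eef_rot: [-3.142, -0.0, -0.302]
ft_force: [4.2, -0.5, -1.8]
width: 0.289
```

Emit:
{"api": "arm_command", "payload": {
  "steps": [
    [0.2, [0.03, 0, 0.04], 0],
    [0.2, [0.06, 0, 0.08], 0],
    [0.2, [0.06, 0, 0.12], 0]
  ]
}}

```text
time: 18.12
eef_pos: [0.5219, -0.1568, 0.1325]
eef_rot: [3.141, -0.0, -0.302]
ft_force: [2.7, -0.9, 5.8]
width: 0.29
```

Emit:
{"api": "arm_command", "payload": {
  "steps": [
    [0.2, [0, 0, 0.04], 0],
    [0.2, [0, 0, 0.08], 0],
    [0.2, [0, 0, 0.12], 0]
  ]
}}

```text
time: 18.37
eef_pos: [0.522, -0.1568, 0.132]
eef_rot: [3.141, -0.001, -0.301]
ft_force: [-1.2, 1.6, 11.4]
width: 0.287
```

Emit:
{"api": "arm_command", "payload": {
  "steps": [
    [0.2, [0, 0, 0], 0],
    [0.2, [0, 0, 0], 0],
    [0.2, [0, 0, 0], 0],
    [0.2, [0, 0, 0], 0]
  ]
}}

```text
time: 18.7
eef_pos: [0.522, -0.1568, 0.132]
eef_rot: [3.141, -0.001, -0.301]
ft_force: [0.2, 1.3, 9.9]
width: 0.286
```

Emit:
{"api": "arm_command", "payload": {
  "steps": [
    [0.2, [0, 0, 0], 0],
    [0.2, [0, 0, 0], 0],
    [0.2, [0, 0, 0], 0],
    [0.2, [0, 0, 0], 0],
    [0.2, [0, 0, 0], 0]
  ]
}}

```text
time: 19.12
eef_pos: [0.522, -0.1568, 0.132]
eef_rot: [3.141, -0.001, -0.301]
ft_force: [-0.1, 1.3, 9.3]
width: 0.291
```

```bash
python3 st.py; python3 - <<'E'
from h import *
f=grab_frame('scene');cv2.imwrite('pics/scene8.png',cv2.resize(f['pixels'][100:230,150:270],None,fx=5,fy=4.5,interpolation=cv2.INTER_CUBIC)[:,:,::-1])
E
```

```text
{'time': np.float64(19.1167), 'eef_pos': array([ 0.522 , -0.1568,  0.132 ]), 'eef_rot': array([ 3.1414, -0.0008, -0.3014]), 'ft_force': array([-0.1422,  1.2714,  9.3069]), 'ft_torque': array([ 0.3645, -0.1821,  0.0108]), 'width': np.float64(0.2909)}
to bore, tool cm [ 0.0232 -0.0152 -7.196 ]
```

View pics/scene8.png

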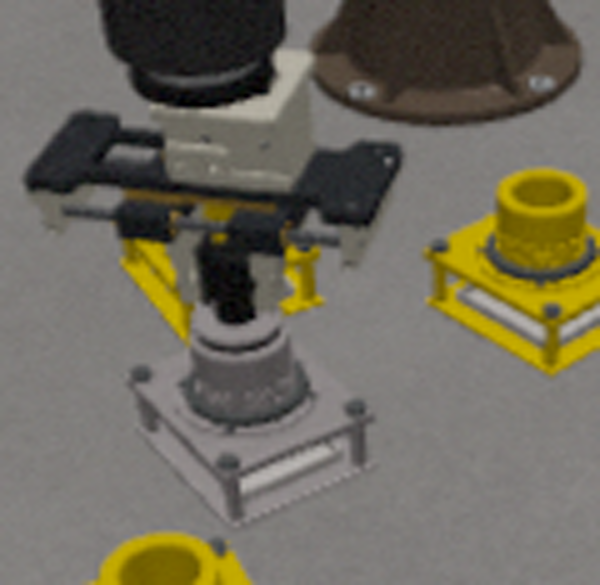

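Collar sits on the rim (~13 N net held for 0.7 s); force had dropped to the rod's own weight on bar release. Now draw out.

Emit:
{"api": "arm_command", "payload": {
  "steps": [
    [0.2, [0, 0, -0.1], 0],
    [0.2, [0, 0, -0.3], 0],
    [0.2, [0, 0, -0.7], 0],
    [0.2, [0, 0, -1.2], 0],
    [0.2, [0, 0, -1.8], 0],
    [0.2, [0, 0, -2.4], 0],
    [0.2, [0, 0, -3], 0],
    [0.2, [0, 0, -3.6], 0]
  ]
}}

```text
time: 19.83
eef_pos: [0.5215, -0.1567, 0.1674]
eef_rot: [3.141, 0.001, -0.302]
ft_force: [3.4, -0.4, -6.1]
width: 0.29
```

Emit:
{"api": "arm_command", "payload": {
  "steps": [
    [0.2, [0, 0, -0.7], 0],
    [0.2, [0, 0, -1.5], 0],
    [0.2, [0, 0, -2.4], 0],
    [0.2, [0, 0, -3.4], 0],
    [0.2, [0, 0, -4.4], 0],
    [0.2, [0, 0, -5.4], 0],
    [0.2, [0, 0, -6.4], 0],
    [0.2, [0, 0, -7.3], 0]
  ]
}}

```text
time: 20.5
eef_pos: [0.5215, -0.1567, 0.2411]
eef_rot: [3.142, 0.0, -0.302]
ft_force: [-0.3, 0.2, -4.0]
width: 0.291
```

Emit:
{"api": "arm_command", "payload": {
  "steps": [
    [0.2, [0, 0, 0], 0],
    [0.2, [0, 0, 0], 0],
    [0.2, [0, 0, 0], 0]
  ]
}}

```text
time: 20.75
eef_pos: [0.5214, -0.1566, 0.2394]
eef_rot: [-3.142, 0.001, -0.302]
ft_force: [-0.4, 0.1, -2.8]
width: 0.292
```

```bash
python3 - <<'E'
from h import *
import pickle
s=ctrl.state(); print({k:np.round(s[k],4) for k in ('time','eef_pos','eef_rot','ft_force','ft_torque','width')})
R=Rn.from_euler('xyz',s['eef_rot']).as_matrix();print('to rest',R.T@(np.array([.5602,.1228,.2385])-s['eef_pos'])*100)
f=grab_frame('wrist');save(f,'wrist9');pickle.dump((f,s),open('wrist9.pkl','wb'))
f=grab_frame('scene');cv2.imwrite('pics/scene9.png',cv2.resize(f['pixels'][80:220,130:280],None,fx=4,fy=4,interpolation=cv2.INTER_CUBIC)[:,:,::-1])
E
python3 fit6.py wrist9.pkl
```

```text
{'time': np.float64(20.75), 'eef_pos': array([ 0.5214, -0.1566,  0.2394]), 'eef_rot': array([-3.1415,  0.0009, -0.3019]), 'ft_force': array([-0.4406,  0.0954, -2.7645]), 'ft_torque': array([0.0193, 0.0427, 0.0073]), 'width': np.float64(0.2924)}
to rest [ -4.6055 -27.8289   0.0917]
rim (array([ 1.7459, -0.1223]), 54, np.float64(0.2243061133760615)) 792
foot (array([ 0.1191, -0.1443]), 37, np.float64(0.37913156725848945))
bore (array([ 1.2159, -0.1582]), 33, np.float64(0.2417186038332471)) 33
```

View pics/scene9.png

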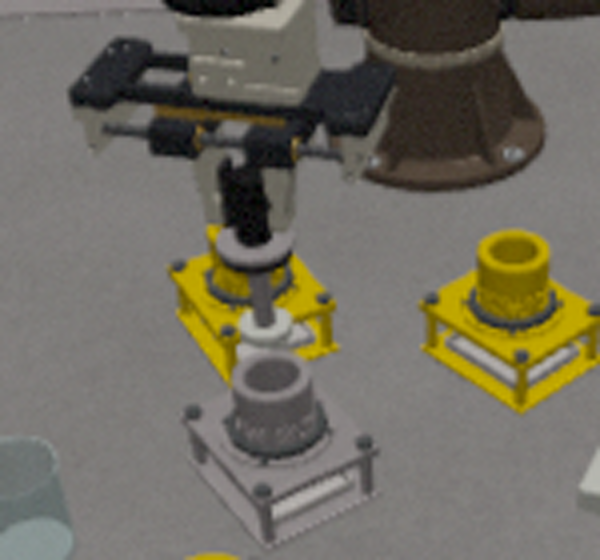

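View pics/wrist9.png

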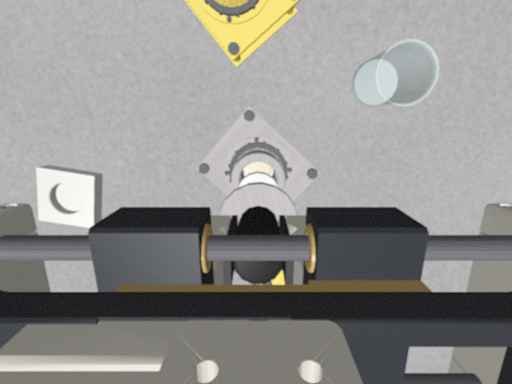

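Bore in the scene view is now dark (soap gone), rod unchanged in the grip. Return to the rest.

Emit:
{"api": "arm_command", "payload": {
  "steps": [
    [0.2, [-0.3, -2, 0], 0],
    [0.2, [-0.8, -5, 0], 0],
    [0.2, [-1.4, -8.5, 0], 0],
    [0.2, [-2, -12, 0], 0],
    [0.2, [-2.6, -15.5, 0], 0],
    [0.2, [-3.2, -19, 0], 0],
    [0.2, [-3.8, -22.5, 0], 0],
    [0.2, [-4.3, -25.5, 0], 0]
  ]
}}

```text
time: 21.52
eef_pos: [0.5563, 0.1017, 0.2393]
eef_rot: [3.141, 0.001, -0.301]
ft_force: [1.1, -0.2, -4.2]
width: 0.288
```

Emit:
{"api": "arm_command", "payload": {
  "steps": [
    [0.2, [-0.3, -1.5, 0], 0],
    [0.2, [-0.3, -2.2, 0], 0],
    [0.2, [-0.3, -2.3, 0], 0],
    [0.2, [-0.3, -2.3, 0], 0],
    [0.2, [-0.3, -2.3, 0], 0],
    [0.2, [-0.3, -2.3, 0], 0]
  ]
}}

```text
time: 22.02
eef_pos: [0.5604, 0.1212, 0.2399]
eef_rot: [3.141, 0.0, -0.303]
ft_force: [0.4, 0.1, -2.5]
width: 0.286
```

```bash
cat > rest.py <<'E'
from h import *
import sys
s=ctrl.state(); print({k:np.round(s[k],4) for k in ('time','eef_pos','eef_rot','ft_force','ft_torque','width')})
R=Rn.from_euler('xyz',s['eef_rot']).as_matrix();print('to rest',R.T@(np.array([.5602,.1228,.1050])-s['eef_pos'])*100)
E
python3 rest.py; python3 - <<'E'
from h import *
import pickle
s=ctrl.state();f=grab_frame('wrist');save(f,'wrist10')
f=grab_frame('top');save(f,'top10');pickle.dump(f,open('top10.pkl','wb'));cv2.imwrite('pics/top10z.png',cv2.resize(f['pixels'][140:250,180:360],None,fx=4,fy=4,interpolation=cv2.INTER_CUBIC)[:,:,::-1])
w=cloud(f);p=w[180:225,300:345].reshape(-1,3);q=p[np.hypot(p[:,0]-.522,p[:,1]+.157)<.015];print('z in bore',np.median(q[:,2]),q[:,2].min())
E
```

```text
{'time': np.float64(22.0167), 'eef_pos': array([0.5604, 0.1212, 0.2399]), 'eef_rot': array([ 3.1414,  0.0001, -0.303 ]), 'ft_force': array([ 0.4046,  0.1177, -2.5036]), 'ft_torque': array([-0.0603, -0.0307,  0.0041]), 'width': np.float64(0.2859)}
to rest [-0.0644 -0.1485 13.4868]
z in bore 0.026839793385562083 0.02185994051446527
```

View pics/top10z.png

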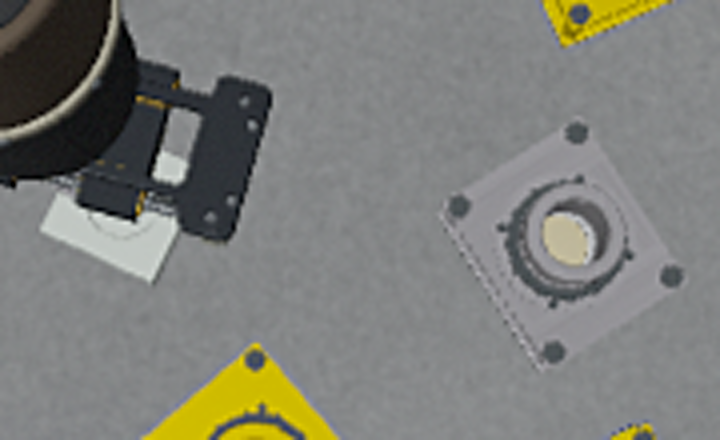

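View pics/wrist10.png

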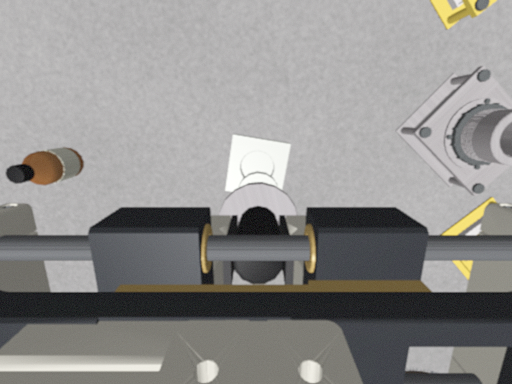

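The soap shows at depth 0.027 m through the bore, i.e. flat on the tray (6+20 mm). Now lower the rod.

Emit:
{"api": "arm_command", "payload": {
  "steps": [
    [0.2, [-0.05, -0.1, 1], 0],
    [0.2, [-0.05, -0.1, 3], 0],
    [0.2, [-0.05, -0.1, 5], 0],
    [0.2, [-0.05, -0.1, 7], 0],
    [0.2, [-0.05, -0.1, 9], 0],
    [0.2, [-0.05, -0.1, 10.3], 0],
    [0.2, [-0.05, -0.1, 11], 0],
    [0.2, [-0.05, -0.1, 11.3], 0]
  ]
}}

```text
time: 22.78
eef_pos: [0.5596, 0.1229, 0.1253]
eef_rot: [3.14, 0.002, -0.302]
ft_force: [0.9, -0.8, -3.9]
width: 0.29
```

Emit:
{"api": "arm_command", "payload": {
  "steps": [
    [0.2, [0, 0, 0.1], 0],
    [0.2, [0, 0, 0.1], 0],
    [0.2, [0, 0, 0.1], 0]
  ]
}}

```text
time: 23.03
eef_pos: [0.561, 0.1238, 0.1268]
eef_rot: [-3.14, -0.001, -0.302]
ft_force: [-0.1, 0.6, -4.1]
width: 0.287
```

```bash
python3 rest.py
```

```text
{'time': np.float64(23.0333), 'eef_pos': array([0.561 , 0.1238, 0.1268]), 'eef_rot': array([-3.1405, -0.0012, -0.3017]), 'ft_force': array([-0.0944,  0.5982, -4.0744]), 'ft_torque': array([-0.0111, -0.05  ,  0.0053]), 'width': np.float64(0.2873)}
to rest [-0.0482  0.1166  2.1784]
```

Emit:
{"api": "arm_command", "payload": {
  "steps": [
    [0.2, [-0.05, 0.1, 0.3], 0],
    [0.2, [-0.05, 0.1, 0.6], 0],
    [0.2, [-0.05, 0.1, 0.9], 0],
    [0.2, [-0.05, 0.1, 1.2], 0],
    [0.2, [-0.05, 0.1, 1.5], 0],
    [0.2, [-0.05, 0.1, 1.7], 0],
    [0.2, [-0.05, 0.1, 1.85], 0],
    [0.2, [-0.05, 0.1, 1.95], 0]
  ]
}}

```text
time: 23.7
eef_pos: [0.5595, 0.1227, 0.106]
eef_rot: [3.141, 0.0, -0.302]
ft_force: [-0.2, -0.9, -4.0]
width: 0.288
```

Emit:
{"api": "arm_command", "payload": {
  "steps": [
    [0.2, [0, 0, 0.03], 0],
    [0.2, [0, 0, 0.06], 0],
    [0.2, [0, 0, 0.09], 0],
    [0.2, [0, 0, 0.12], 0]
  ]
}}

```text
time: 24.03
eef_pos: [0.5597, 0.1227, 0.1053]
eef_rot: [-3.141, -0.0, -0.302]
ft_force: [0.8, 1.7, -4.0]
width: 0.286
```

```bash
python3 rest.py
```

```text
{'time': np.float64(24.0333), 'eef_pos': array([0.5597, 0.1227, 0.1053]), 'eef_rot': array([-3.1415, -0.0002, -0.3018]), 'ft_force': array([ 0.8229,  1.691 , -3.9992]), 'ft_torque': array([-0.0238, -0.0246, -0.048 ]), 'width': np.float64(0.2861)}
to rest [ 0.0502 -0.022   0.0268]
```

Emit:
{"api": "arm_command", "payload": {
  "steps": [
    [0.2, [0, 0, 0.03], 0],
    [0.2, [0, 0, 0.06], 0],
    [0.2, [0, 0, 0.08], 0],
    [0.2, [0, 0, 0.08], 0]
  ]
}}

```text
time: 24.37
eef_pos: [0.5597, 0.1227, 0.1045]
eef_rot: [-3.142, -0.0, -0.302]
ft_force: [0.1, 0.4, -3.1]
width: 0.293
```

Emit:
{"api": "arm_command", "payload": {
  "steps": [
    [0.2, [0, 0, 0.02], 0],
    [0.2, [0, 0, 0.04], 0],
    [0.2, [0, 0, 0.05], 0],
    [0.2, [0, 0, 0.05], 0]
  ]
}}

```text
time: 24.7
eef_pos: [0.5599, 0.1227, 0.1045]
eef_rot: [-3.141, -0.001, -0.302]
ft_force: [-2.0, 0.2, 5.6]
width: 0.289
```

Emit:
{"api": "arm_command", "payload": {
  "steps": [
    [0.2, [0, 0, -0.03], 0],
    [0.2, [0, 0, -0.03], 0]
  ],
  "newtons": 5
}}

```text
time: 24.87
eef_pos: [0.56, 0.1228, 0.1045]
eef_rot: [-3.141, -0.001, -0.302]
ft_force: [-0.3, -0.5, 2.2]
width: 0.293
```

Emit:
{"api": "arm_command", "payload": {
  "steps": [
    [0.32, [0, 0, 0], 0],
    [0.36, [0, 0, 0], 0],
    [0.42, [0, 0, 0], 0],
    [0.5, [0, 0, 0], 0],
    [0.6, [0, 0, 0], 0],
    [0.7, [0, 0, 0], 0],
    [0.8, [0, 0, 0], 0],
    [0.8, [0, 0, 0], 0]
  ]
}}

```text
time: 25.53
eef_pos: [0.5596, 0.1227, 0.1041]
eef_rot: [3.142, 0.0, -0.302]
ft_force: [0.5, -0.1, 0.4]
width: 0.737
```

Emit:
{"api": "arm_command", "payload": {
  "steps": [
    [0.8, [0, 0, 0], 0],
    [0.8, [0, 0, 0], 0],
    [0.8, [0, 0, 0], 0]
  ]
}}

```text
time: 25.78
eef_pos: [0.5596, 0.1227, 0.1042]
eef_rot: [-3.142, -0.0, -0.302]
ft_force: [-0.1, 0.1, 0.2]
width: 0.799
```

```bash
python3 rest.py; python3 - <<'E'
from h import *
f=grab_frame('wrist');save(f,'wrist11')
E
```

```text
{'time': np.float64(25.7833), 'eef_pos': array([0.5596, 0.1227, 0.1042]), 'eef_rot': array([-3.1415, -0.    , -0.3018]), 'ft_force': array([-0.0528,  0.0803,  0.1534]), 'ft_torque': array([-0.0686, -0.0257,  0.0832]), 'width': np.float64(0.7989)}
to rest [ 0.054  -0.0274 -0.0821]
```

View pics/wrist11.png

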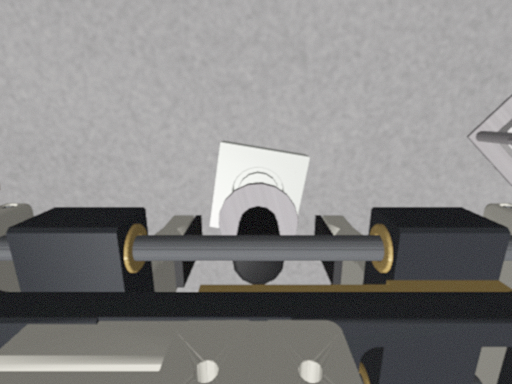

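Fingers are clear on both sides and the rod stands centred in its rest. Retreat upward.

Emit:
{"api": "arm_command", "payload": {
  "steps": [
    [0.8, [0, 0, -1], 0],
    [0.8, [0, 0, -3], 0],
    [0.8, [0, 0, -5], 0],
    [0.8, [0, 0, -8], 0],
    [0.8, [0, 0, -11], 0],
    [0.8, [0, 0, -13], 0],
    [0.8, [0, 0, -14], 0],
    [0.8, [0, 0, -14], 0]
  ]
}}

```text
time: 26.5
eef_pos: [0.5607, 0.1231, 0.2475]
eef_rot: [-3.138, -0.004, -0.302]
ft_force: [1.2, -0.3, 0.2]
width: 0.798
```

Emit:
{"api": "arm_command", "payload": {
  "steps": [
    [0.8, [-3, 0, 0], 0],
    [0.8, [-6, 0, 0], 0],
    [0.8, [-6.5, 0, 0], 0],
    [0.8, [-6.5, 0, 0], 0],
    [0.8, [-6.5, 0, 0], 0]
  ]
}}

```text
time: 26.92
eef_pos: [0.4974, 0.1421, 0.2438]
eef_rot: [3.141, 0.0, -0.301]
ft_force: [0.5, -0.0, 0.2]
width: 0.797
```

```bash
python3 - <<'E'
from h import *
s=ctrl.state();print(s['time'],s['eef_pos'])
f=grab_frame('wrist');save(f,'wrist12');w=cloud(f,s)
v,u=np.mgrid[:384,:512];roi=(u>205)&(u<305)&(v>70)&(v<180);z=w[...,2]
for n,a,b in(('rest',.016,.03),('collar',.085,.097),('top',.135,.16)):
    p=w[roi&(z>a)&(z<b)];print(n,len(p),(p.min(0)+p.max(0))/2,np.median(p[:,2]))
f=grab_frame('scene');save(f,'scene12')
E
```

```text
26.9167 [0.4974 0.1421 0.2438]
rest 1712 [0.5603 0.1229 0.0214] 0.02150720974740533
collar 1263 [0.559  0.123  0.0916] 0.09145239197125188
top 608 [0.5589 0.1229 0.1437] 0.14418736514981462
```

View pics/scene12.png

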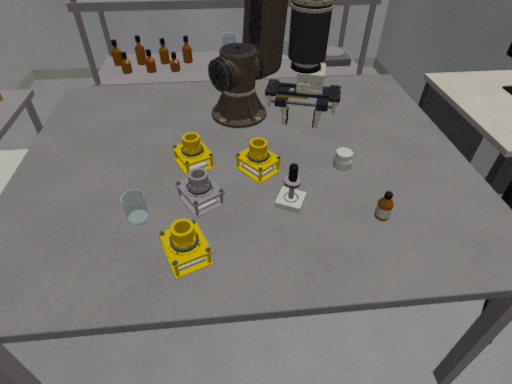

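The rod stands upright in its rest at (292,180), with collar and grip top on one axis and at their original heights. All other objects are where they began.

```bash
python3 -c "
from bench import ctrl
print(ctrl.job_done(), ctrl.state()['time'])"
```

```text
the job is handed in; nothing more can be done
the job is handed in; nothing more can be done
```

The job is done and handed in, after about 27 s of the 69 s allowed. The soap bar is on the catch tray and the rod is back upright in its rest.

- **Push:** I drove the bar down with the rod at a steady 18–19 N or so. When the bar let go, the force fell back to roughly the rod's own weight.
- **Collar:** It then bore on the rim at about 13–15 N for over 0.7 s.
- **Soap:** Looking down through the bore, its top measured 27 mm above the table. Lying flat on the tray it should be 26 mm.
- **Rod:** I lowered it until the rest took its weight, pressing about 9 N at most, and then opened the gripper. The grip top and collar line up on one axis at their original heights, about 1.3 mm from the rest's centre, which is well inside the recess.
- **Other things:** In the last picture everything else looks unmoved.

**Disagreements in the checks:**
- Side force between foot and bore reached about 5 N, because the arm gave about 1 mm under load; I corrected for that on the way down.
- After the rod was drawn out, the camera put the bore about 1 mm off its earlier position. I took that as the error left by those corrections.
- Forces were read at the end of each move, so a brief higher value in between would not have shown.

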